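# Close the glaze mill's bayonet lid

## Robot

A 6-joint arm with a two-finger parallel gripper is mounted at the origin on the work surface. World frame = base frame: x ahead of the robot, y to its left, z up, the work surface at z = 0. Lengths are in m, angles in rad, forces in N, time in s.
With the tool pointing down it reaches from about 0.35 to 0.975 m from the base axis. Payload 4.9 kg.
Tool frame: the origin (TCP) lies at the very end of the fingers, on their centre line; the grasp point (between the pads) lies 19 mm behind it; x points along the fingers, y is the direction in which the jaws open and shut, and the axes are right-handed (so a half turn about x gives the same grasp; the last joint's range is limited). The gripper opens to 85 mm and grips with 20 to 120 N. Pads are 22 mm wide; open, the fingers measure 114 mm over their backs; the gripper's body (76 mm by 85 mm) begins 54 mm behind the grasp point. The pads swing forward as they close: fully open they stand 13 mm farther back than shut.
Start: joints at [-1.426, 0.053, 1.613, -0, 1.476, -0.119], TCP at [0.163, -0.603, 0.231] pointing down, gripper open.
Joint ranges: [-3.01, 3.01], [-1.01, 2.22], [0.06, 2.58], [-1.02, 4.17], [0.09, 2.62], [-3.14, 3.14]. Speed limits (rad/s): [2.57, 2.57, 3.14, 3.14, 3.14, 3.14].

## Interface

Orientations are given as a unit quaternion [w, x, y, z].
In Python, from plant import manip gives the robot as it stands.
- The arm moves only by the tool play_rows, never from a script. Its argument "plan" is a list of rows, each a list of 5 numbers: the shift along the tool's x, y, z in mm, then the turn about the tool's x in rad, then the closure, from -1 (fully open) to 1 (shut). A call has 1 to 8 rows; each row is the pose to reach, as a shift and turn from the pose commanded when the call began, along the tool's axes at that moment; what a row does not reach only later rows make up. A row lasts 1/8 s, in which the tool goes at most 62.5 mm and 10.7 degrees, less where a joint would pass 70% of its speed; a pose out of reach is approached as far as the arm can. A call with a gripper value outside its range is refused whole. The fingers move at their own pace and stop on an object; the grip force is fixed at half the most. Time passes only in rows, so rows that repeat a pose let the fingers close. It gives the time, the measured TCP pose, the force and the opening at its end, in the units of the state.
- manip.state(): the state, without advancing time (a new reading comes with each control period).
- manip.grab_frame(name): name is "scene" or "top"; returns a dict with "img" (480x640x3 uint8, red, green, blue), "range_z" (480x640 float32, m along the optical axis (not along the pixel's ray), 0 where there is no reading), "fx", "fy", "cx", "cy" (pixels), "origin" and "rotation" of the camera in the world. Camera axes: x right, y up, looking along -z (the intrinsics and any distortion apply to the point x, -y, -z); pixel columns grow to the right and rows downward; lengths in m; the calibration is good to about 2 mm. A picture is of the moment at which its call begins.
- manip.job_done(): hands the job in, once; it reports no verdict.
The state is a dict: "time": time; "joint_pos": joint angles; "joint_vel": joint speeds; "joint_efforts": joint torques, N m; "tool_pos": TCP position; "tool_rot": TCP orientation; "contact_force": force on the tool from outside, world axes, zero at the start; "ft_torque": the same for the moment, N m; "gripper_width": opening from 0.0 (shut) to 1.0 (fully open).
Only numpy, scipy, OpenCV 4.12 (cv2) and the standard library are available. Lean on these libraries where they do the work, as an engineer would, in place of code of your own. Each camera call takes 0.05 s, during which the arm holds its last target. There are 200 camera calls.

## Task

Close the grinding jar of the bench glaze mill so that it can be run: pick up the loose lid, let its two lugs drop through the two slots of the jar's collar, push it down against the springy seal and twist it clockwise (seen from above) by about a sixth of a turn, gently up to its stop, so that it locks and stays locked when you let go. Feel for the slots and never force the lid; leave the other things on the bench where they are.

Things in the scene. Friction and masses are not known exactly. Their poses are not given: they have to be found in the camera images.
- mill: Glaze mill, fixed: grey base 170 x 160 x 40 mm (origin under its centre) carrying an upright white porcelain jar 100 mm across. The jar's top is a steel collar 92 mm across with a 50 mm hole and two opposite slots, 11 mm wide, cut outwards from the hole.
- mill_mouth (a point): Centre of the jar's mouth, in the plane of the collar's top, 125 mm above the bench; z up along the jar's axis. The line through the two slots is turned from this frame's x axis by 0.15 to 1.25 rad anticlockwise seen from above: the clamped collar sits differently each time, which no pose shows, and stays put in the work. Look, or press lightly and turn until the lugs drop in.
- collar_lip (a point): On the jar's axis, level with the underside of the collar's lip, 6 mm below the mouth. Under the lip a channel leads from each slot clockwise seen from above (the other way is blocked). From 57 to 68 degrees of turn, where it ends at a hard stop, a pocket in the lip's underside lets the lug rise 2.5 mm: the locked place, which holds the lid against the spring.
- seal_top (a point): Centre of the top of the round rubber sealing pad inside the mouth, at rest 12 mm below the mouth (this point does not move with it). A spring holds the pad up: it takes 5 N to start it down, plus 0.8 N per mm, for 11 mm; then it is solid. A lid in the slots but not turned is pushed back up.
- lid_grip (a point): Centre of the loose aluminium lid's grip plate, on the lid's axis, 48 mm above the lid's underside (lid stands upright on the bench, 70 mm high, about 0.22 kg). z up; x along the plate and along the line of the lugs (either way round is the same). The plate is 14 mm thick (y), 46 mm long (x), 44 mm high; 22 mm below this point it stands on the plug's flat top, 47 mm across.
- lid_lugs (a point): On the lid's axis, level with the middle of its two lugs, 37.5 mm below lid_grip. The opposite lugs, 5 mm thick and 8 mm wide, reach 32 mm from the axis along x. Below them the plug tapers to 38 mm across. lid_grip is 40 mm above the mouth with lugs resting on the collar, 36 as the plug meets the pad, under 29 with lugs free to turn below the lip, 25 at the pad's solid end, 31.5 locked.
- cup_mid (a point): Bystander: terracotta cup, 72 mm across, 75 mm high; point half-way up on its axis.
- bowl_mid (a point): Bystander: white bowl, 130 mm across, 60 mm high; point half-way up on its axis.
- glaze_jar_mid (a point): Bystander: closed white jar with black cap, 60 mm across, 85 mm high; point half-way up on its axis.
Things that resemble listed ones, but are neither listed nor needed, are in the scene too. Leave any green look-alike of the part that bears lid_grip alone.

How it is judged:
By the outcome, as a careful person would: the job done as asked, in the order asked, and still so for the second after the job is handed in, with the robot touching nothing.
It also fails if it takes over 72 s, if anything falls off the work surface, if the arm or the gripper's body presses on something with over 40 N, if the wrist force passes 120 N, or if a joint passes its speed limit or range.

## Working session

There is one attempt and no reset: what is moved stays moved. The work goes in short steps, Python scripts to look and compute and a tool call to move; the robot and the scene stay as the last step left them, time stands still between calls to the robot, and variables do not carry over. Pictures are saved under pics/ and viewed, about 8 in all and at most 12, crops included, and the job is handed in when it is done.

Besides the shell and the picture viewer there is one more tool, called after "Call:" as name(argument=value, ...), one argument or row to a line, values as JSON. play_rows: Moves the arm, as the interface text tells. Its arguments: {"type":"object","properties":{"plan":{"type":"array"}},"required":["plan"]}

```bash
ls; mkdir -p pics
python3 - <<'E'
from plant import manip
import cv2,numpy as np
for n in("scene","top"):
    f=manip.grab_frame(n); np.savez(f"pics/{n}0.npz",**f)
    cv2.imwrite(f"pics/{n}0.png",f["img"][:,:,::-1]); print(n,f["fx"],f["fy"],f["cx"],f["cy"],f["origin"],f["rotation"],[k for k in f])
print(manip.state())
E
```

```text
pics
scene 455.27705825242185 455.27705825242185 318.1244960837603 243.08108635871778 [ 0.95524213 -0.5051578   0.58392957] [0.86304963 0.42419851 0.12002547 0.24656609] ['img', 'range_z', 'fx', 'fy', 'cx', 'cy', 'origin', 'rotation']
top 503.98837391176363 503.98837391176363 324.5792525276366 245.7502880185434 [0.59400373 0.01987797 0.92261948] [-0.70023544 -0.01430132  0.03268837  0.71301983] ['img', 'range_z', 'fx', 'fy', 'cx', 'cy', 'origin', 'rotation']
{'time': 0.1, 'joint_pos': array([-1.42600788e+00,  5.33472188e-02,  1.61417214e+00, -7.92137124e-06,
        1.47603836e+00, -1.18981742e-01]), 'joint_vel': array([-0.00044021, -0.00241897, -0.00170504, -0.00063505, -0.0009807 ,
       -0.00026109]), 'joint_efforts': array([ 4.05279234e-04, -3.94906211e+01, -3.71361279e+01, -9.72126418e-05,
        3.89600420e-03, -2.27763587e-05]), 'tool_pos': array([ 0.16287616, -0.60280174,  0.2301418 ]), 'tool_rot': array([-0.09229229, -0.70095397, -0.09368161,  0.70097747]), 'contact_force': array([-0.0935658 ,  0.083316  ,  0.38018121]), 'ft_torque': array([ 0.00207103, -0.03658075, -0.01914117]), 'gripper_width': 0.9978017447257466}
```

View pics/scene0.png

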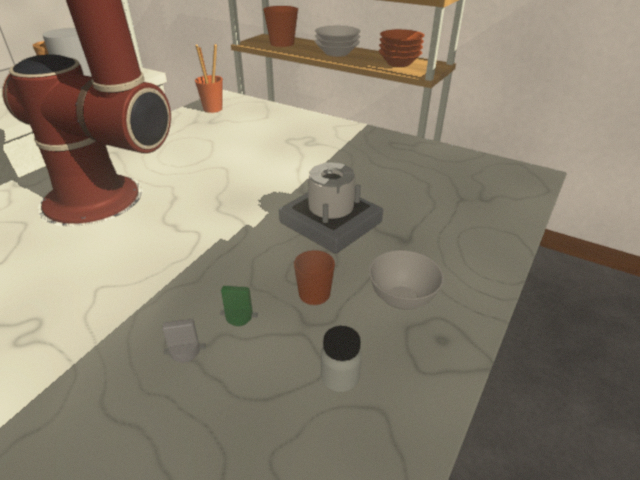

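View pics/top0.png

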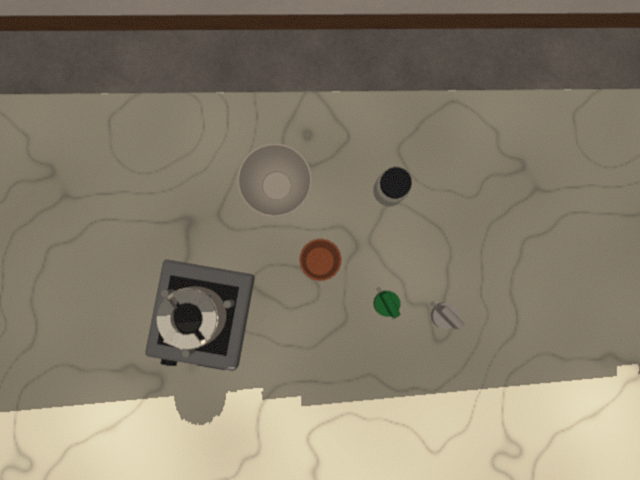

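The scene shows a grey lid at top-view (447,317), a green look-alike at (387,303), and the mill at (190,318) with dark slots in its collar. The grey aluminium one fits the lid. Next I'll crop both to confirm and measure them.

```bash
cat > h.py <<'E'
import numpy as np,cv2
from scipy.spatial.transform import Rotation as R
def rot(q): return R.from_quat(np.roll(q,-1))
def cloud(f):
    v,u=np.mgrid[:480,:640]; z=f["range_z"]
    c=np.stack([(u-f["cx"])/f["fx"]*z,-(v-f["cy"])/f["fy"]*z,-z],-1)
    return rot(f["rotation"]).apply(c.reshape(-1,3)).reshape(480,640,3)+f["origin"]
def ray(f,px,h):
    px=np.atleast_2d(px).astype(float)
    d=rot(f["rotation"]).apply(np.c_[(px[:,0]-f["cx"])/f["fx"],-(px[:,1]-f["cy"])/f["fy"],-np.ones(len(px))])
    return f["origin"]+d*((h-f["origin"][2])/d[:,2])[:,None]
def plate(P,c,lo,hi,r):
    m=(P[...,2]>lo)&(P[...,2]<hi)&(np.hypot(P[...,0]-c[0],P[...,1]-c[1])<r); return m
E
python3 - <<'E'
from h import *
for n in("top","scene"):
    f=dict(np.load(f"pics/{n}0.npz")); P=cloud(f)
    bench=P[400:440,300:400] if n=="top" else P[420:470,100:200]
    print(n,"bench z",np.median(bench[...,2]))
    for nm,px in ([("lid",(447,317)),("green",(387,303)),("mill",(190,318)),("cup",(320,260)),("bowl",(275,180)),("jar",(395,183))] if n=="top" else [("lid",(180,325)),("mill",(330,170))]):
        c=ray(f,px,.06)[0]
        for lo,hi,r in([(.06,.078,.05)] if nm!="mill" else [(.118,.132,.08),(.132,.2,.08)]):
            m=plate(P,c,lo,hi,r)
            if m.sum()<3: print(nm,m.sum());continue
            Q=P[m]; v,u=np.nonzero(m)
            rc=cv2.minAreaRect((Q[:,:2]*1000).astype(np.float32))
            print(nm,c.round(3),m.sum(),"z",np.percentile(Q[:,2],[5,50,95]).round(4),"rect",np.round(rc[0],1),np.round(rc[1],1),round(rc[2],1),"px",u.mean().round(1),v.mean().round(1),u.min(),u.max(),v.min(),v.max())
f=dict(np.load("pics/top0.npz")); I=f["img"][:,:,::-1]
a=cv2.resize(I[250:380,140:270],(400,400),interpolation=2); b=cv2.resize(I[280:345,400:465] ,(400,400),interpolation=2)
cv2.imwrite("pics/crop1.png",np.hstack([a,b]))
E
```

```text
top bench z -0.00012462599257317963
lid [ 0.526 -0.21   0.06 ] 237 z [0.0639 0.0691 0.0715] rect [ 526.3 -216.6] [45.3 14.4] 43.5 px 451.5 316.8 440 463 305 328
green [ 0.551 -0.108  0.06 ] 237 z [0.0641 0.0692 0.0719] rect [ 549.8 -113.1] [45.7 14.5] 26.9 px 390.4 304.1 381 400 291 317
mill [0.533 0.226 0.06 ] 1977 z [0.1201 0.1245 0.1268] rect [537.4 216.4] [92.9 93.7] 89.4 px 186.7 318.0 157 217 288 348
mill 0
cup [0.627 0.005 0.06 ] 406 z [0.0625 0.0738 0.0767] rect [628.6   5.7] [70.3 69.2] 44.0 px 320.1 258.4 299 341 238 280
bowl 0
jar [ 0.758 -0.127  0.06 ] 59 z [0.0602 0.0629 0.0775] rect [ 745.4 -113.4] [52.8 24.2] 44.7 px 386.3 192.0 378 403 175 199
scene bench z 0.0001135650185687953
lid [ 0.527 -0.214  0.06 ] 323 z [0.0614 0.0689 0.0712] rect [ 530.9 -218.5] [45.2 15.4] 44.2 px 178.5 325.7 163 194 319 333
mill 0
mill 0
```

View pics/crop1.png

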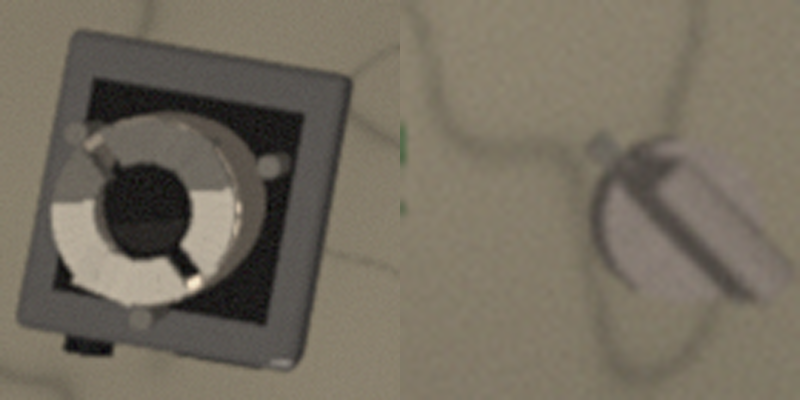

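The crop confirms it: the left half shows the mill's collar with slots running upper-left (171,297) to lower-right (203,342). The right half shows the grey lid with its plate along the lug line, one lug visible at about (433,304). The lid is bare aluminium grey, not green. Next I compute the angles and the tool axes.

```bash
cat >> h.py <<'E'
def pca(Q):
    c=Q.mean(0); w,V=np.linalg.eigh(np.cov((Q-c).T)); d=V[:,-1]; return np.degrees(np.arctan2(d[1],d[0]))%180
def tool(s):
    M=rot(s["tool_rot"]).as_matrix(); return M, np.degrees(np.arctan2(M[1,1],M[0,1]))
def go(s,tgt,psi=None):  # shift (mm) in tool axes to reach tgt; turn to have tool y at psi (mod 180)
    M,p=tool(s); d=M.T@(np.asarray(tgt)-s["tool_pos"])*1000
    t=None if psi is None else -((psi-p+90)%180-90)
    return d.round(1), t, None if t is None else round(float(np.radians(t)),3)
E
python3 - <<'E'
from h import *; from plant import manip
f=dict(np.load("pics/top0.npz")); P=cloud(f)
e=ray(f,[[170.9,297.1],[203.4,342]],.125); d=e[0]-e[1]; print("slot ends",e.round(4),np.linalg.norm(d),"mid",e.mean(0).round(4),np.degrees(np.arctan2(d[1],d[0])))
m=plate(P,(.537,.216),.118,.132,.07); Q=P[m]
# collar circle from outer contour
h=cv2.convexHull(np.argwhere(m)[:,::-1].astype(np.int32))[:,0]; hp=ray(f,h,.125)
print("collar circ",cv2.minEnclosingCircle((hp[:,:2]*1000).astype(np.float32)), cv2.fitEllipse((hp[:,:2]*1000).astype(np.float32)))
for n,c in(("top",(.526,-.216)),("scene",(.53,-.218))):
    g=dict(np.load(f"pics/{n}0.npz")); m=plate(cloud(g),c,.065,.075,.04); v,u=np.nonzero(m); q=ray(g,np.c_[u,v],.07)
    print(n,"plate",pca(q[:,:2]),q[:,:2].mean(0), cv2.minAreaRect((q[:,:2]*1000).astype(np.float32)))
# base angle
mb=plate(P,(.533,.2),.035,.045,.14); print("base",cv2.minAreaRect((P[mb][:,:2]*1000).astype(np.float32)))
s=manip.state(); M,p=tool(s); print(M.round(3),p)
print(go(s,[.528,-.2175,.16],43.5+90))
E
```

```text
slot ends [[0.5706 0.2405 0.125 ]
 [0.5    0.1902 0.125 ]] 0.08670673096049188 mid [0.5353 0.2154 0.125 ] 35.47182680125502
collar circ ((535.8923950195312, 215.7986602783203), 49.443546295166016) ((537.6553955078125, 215.89686584472656), (93.9629898071289, 96.27764129638672), 36.88774108886719)
top plate 42.414087131517505 [ 0.52605813 -0.21587442] ((526.1322631835938, -216.05577087402344), (45.184600830078125, 14.461384773254395), 43.7620735168457)
scene plate 42.66631601119124 [ 0.53271842 -0.22027252] ((533.4467163085938, -220.17503356933594), (45.62098693847656, 18.30672264099121), 43.061859130859375)
base ((532.5823974609375, 217.4997100830078), (159.85726928710938, 179.13011169433594), 79.18029022216797)
[[-0.     0.261 -0.965]
 [ 0.002 -0.965 -0.261]
 [-1.    -0.002 -0.   ]] -74.88702567643983
(array([  70.8, -276.6, -452.9]), np.float64(-28.387025676439862), -0.495)
```

Call:
play_rows(
  plan=[
    [0, -277, -453, -0.49, -1],
    [0, -277, -453, -0.49, -1],
    [0, -277, -453, -0.49, -1],
    [0, -277, -453, -0.49, -1],
    [0, -277, -453, -0.49, -1],
    [0, -277, -453, -0.49, -1],
    [0, -277, -453, -0.49, -1],
    [0, -277, -453, -0.49, -1],
  ],
)

```text
time: 1.1
tool_pos: [0.5077, -0.2385, 0.231]
tool_rot: [-0.26, -0.657, -0.26, 0.658]
contact_force: [1.1, -0.7, -0.4]
gripper_width: 1.001
```

Run:
```python
from h import *; from plant import manip
s=manip.state(); print(s["tool_pos"],tool(s)[1],s["joint_pos"],s["joint_vel"].round(3),go(s,[.527,-.2165,.12],133))
```

```text
[ 0.50770277 -0.23846607  0.2309534 ] -46.80922279883183 [-5.71723641e-01 -9.94768374e-02  1.76312808e+00 -1.21071218e-04
  1.47815525e+00  2.45262615e-01] [ 0.903  0.329 -0.302 -0.002 -0.031  0.894] (array([110.9,  -2.8, -29.1]), np.float64(0.19077720116820274), 0.003)
```

Call:
play_rows(
  plan=[
    [60, -3, -29, 0, -1],
    [110, -3, -29, 0, -1],
    [110, -3, -29, 0, -1],
    [110, -3, -29, 0, -1],
  ],
)

```text
time: 1.6
tool_pos: [0.5266, -0.2191, 0.1231]
tool_rot: [0.261, 0.658, 0.259, -0.657]
contact_force: [-0.2, -0.4, 0.4]
gripper_width: 1.001
```

Run:
```python
from h import *; from plant import manip
s=manip.state(); print(s["tool_pos"],tool(s)[1],s["joint_vel"].round(3),go(s,[.527,-.2165,.034],133))
f=manip.grab_frame("scene"); cv2.imwrite("pics/s1.png",cv2.resize(f["img"][240:380,90:260,::-1],(800,659))[:600])
```

```text
[ 0.52657017 -0.2190877   0.12314329] -46.837884085538825 [-0.006 -0.027 -0.035 -0.001 -0.006  0.   ] (array([89.1, -1.8, -2. ]), np.float64(0.16211591446119655), 0.003)
```

View pics/s1.png

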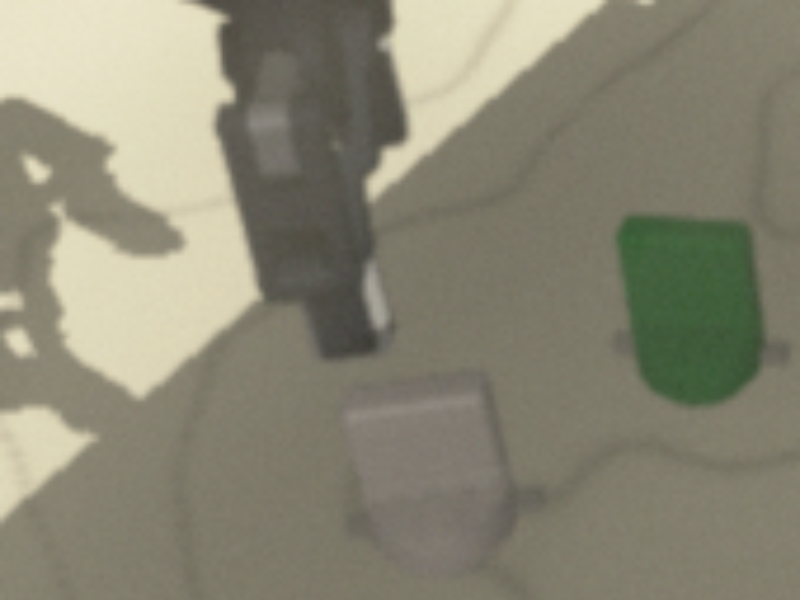

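The view shows the near finger at crop (350,330), above the grey lid's plate (420,420). The green look-alike is well clear at (690,300), so I'll descend and grip.

Call:
play_rows(
  plan=[
    [45, -2, -2, 0, -1],
    [75, -2, -2, 0, -1],
    [89, -2, -2, 0, -1],
    [89, -2, -2, 0, -1],
    [89, -2, -2, 0, 1],
    [89, -2, -2, 0, 1],
    [89, -2, -2, 0, 1],
    [89, -2, -2, 0, 1],
  ],
)

```text
time: 2.65
tool_pos: [0.5264, -0.2157, 0.0328]
tool_rot: [0.261, 0.658, 0.26, -0.657]
contact_force: [-1.0, -0.9, -1.5]
gripper_width: 0.157
```

Call:
play_rows(
  plan=[
    [0, 0, 0, 0, 1],
    [0, 0, 0, 0, 1],
    [0, 0, 0, 0, 1],
    [0, 0, 0, 0, 1],
  ],
)

```text
time: 3.15
tool_pos: [0.5259, -0.2154, 0.0323]
tool_rot: [-0.26, -0.657, -0.26, 0.657]
contact_force: [0.7, 0.1, 0.7]
gripper_width: 0.155
```

Run:
```python
from h import *; from plant import manip
s=manip.state(); print(s["tool_pos"],tool(s)[1],s["contact_force"],s["gripper_width"],go(s,[.5365,.216,.22],125.5))
```

```text
[ 0.52593788 -0.21544854  0.03233249] -46.811416388681046 [0.68372036 0.05056483 0.71878069] 0.1548204553316176 (array([-187.6, -307.4, -303. ]), np.float64(7.688583611318961), 0.134)
```

Call:
play_rows(
  plan=[
    [-30, 0, 0, 0, 1],
    [-85, 0, 0, 0, 1],
    [-140, 0, 0, 0, 1],
    [-187, -30, -30, 0, 1],
    [-187, -70, -70, 0.05, 1],
    [-187, -110, -110, 0.13, 1],
    [-187, -150, -150, 0.13, 1],
    [-187, -190, -188, 0.13, 1],
  ],
)

```text
time: 4.15
tool_pos: [0.5323, 0.0536, 0.2186]
tool_rot: [-0.217, -0.673, -0.217, 0.673]
contact_force: [1.1, 0.1, -1.9]
gripper_width: 0.157
```

Run:
```python
from h import *; from plant import manip
s=manip.state(); print(s["tool_pos"],tool(s)[1],s["contact_force"],s["gripper_width"],go(s,[.5365,.216,.2],125.5))
```

```text
[0.53234863 0.05355929 0.2186228 ] -54.26382132102154 [ 1.09587325  0.11397708 -1.87267976] 0.15683991612817372 (array([  18.6, -129.4,  -98.3]), np.float64(0.2361786789784901), 0.004)
```

Call:
play_rows(
  plan=[
    [0, -40, -30, 0, 1],
    [0, -80, -60, 0, 1],
    [0, -110, -83, 0, 1],
    [8, -127, -97, 0, 1],
    [18, -127, -97, 0, 1],
    [18, -127, -97, 0, 1],
    [18, -127, -97, 0, 1],
  ],
)

```text
time: 5.03
tool_pos: [0.5376, 0.2103, 0.201]
tool_rot: [-0.217, -0.673, -0.216, 0.673]
contact_force: [0.1, 0.6, -1.5]
gripper_width: 0.158
```

Run:
```python
from h import *; from plant import manip
s=manip.state(); print(s["tool_pos"],tool(s)[1],s["contact_force"],s["joint_pos"],go(s,[.5365,.216,.16],125.5))
f=manip.grab_frame("top"); g=manip.grab_frame("scene")
a=cv2.resize(f["img"][250:380,140:270,::-1],(400,400),interpolation=2); b=cv2.resize(g["img"][110:230,270:390,::-1],(400,400),interpolation=2)
cv2.imwrite("pics/c2.png",np.hstack([a,b]))
```

```text
[0.53763716 0.21030686 0.2010364 ] -54.35156024112385 [ 0.08393662  0.57801809 -1.4639214 ] [ 2.44139969e-01 -3.93597858e-02  1.75636338e+00 -3.19455441e-04
  1.42509818e+00  1.19280014e+00] (array([41. , -5.3, -2.4]), np.float64(0.14843975887617944), 0.003)
```

View pics/c2.png

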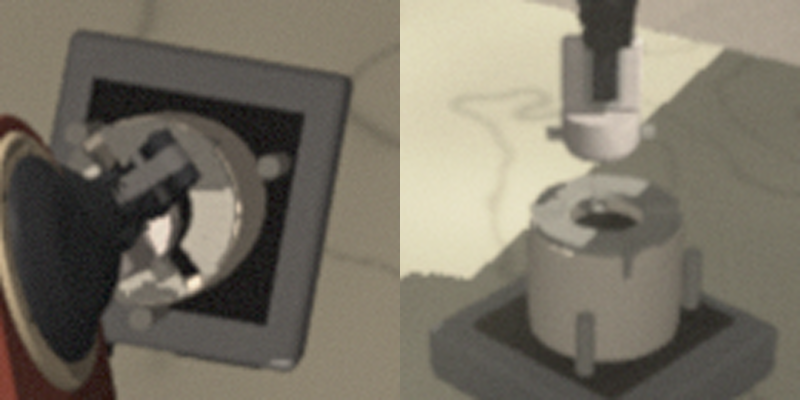

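Left: the lid is held above the collar in the gripper. Right: the lid hangs upright, with its lugs at (555,133) and (648,130), above the mouth at (607,217). I'll lower it gently.

Call:
play_rows(
  plan=[
    [20, -5, -2, 0, 1],
    [41, -5, -2, 0, 1],
    [45, -5, -2, 0, 1],
    [48, -5, -2, 0, 1],
    [50, -5, -2, 0, 1],
    [50, -5, -2, 0, 1],
  ],
)

```text
time: 5.88
tool_pos: [0.5366, 0.2168, 0.1517]
tool_rot: [0.217, 0.673, 0.217, -0.673]
contact_force: [1.9, 0.2, -2.2]
gripper_width: 0.155
```

```bash
cat > st.py <<'E'
from h import *; from plant import manip
s=manip.state(); print(s["time"],s["tool_pos"].round(4),round(tool(s)[1],2),s["contact_force"].round(1),s["ft_torque"].round(2),round(s["gripper_width"],3),round(s["joint_pos"][5],2),go(s,[.5365,.2157,.147],126)[0])
E
python3 st.py
```

```text
5.875 [0.5366 0.2168 0.1517] -54.26 [ 1.9  0.2 -2.2] [ 0.07 -0.3  -0.02] 0.155 1.2 [4.7 0.8 0.7]
```

Call:
play_rows(
  plan=[
    [1, 0.5, 0.5, 0, 1],
    [2, 0.5, 0.5, 0, 1],
    [3, 0.5, 0.5, 0, 1],
    [4, 0.5, 0.5, 0, 1],
    [4, 0.5, 0.5, 0, 1],
  ],
)

```text
time: 6.5
tool_pos: [0.5376, 0.2161, 0.1479]
tool_rot: [0.217, 0.674, 0.217, -0.672]
contact_force: [6.1, 1.0, 0.8]
gripper_width: 0.153
```

```bash
python3 st.py
```

```text
6.5 [0.5376 0.2161 0.1479] -54.27 [6.1 1.  0.8] [ 0.26 -1.12  0.03] 0.153 1.2 [ 0.9 -0.3  1.1]
```

Call:
play_rows(
  plan=[
    [0, 1, -1.5, 0, 1],
    [1, 1, -1.5, 0, 1],
    [2, 1, -1.5, 0, 1],
    [2, 1, -1.5, 0, 1],
  ],
)

```text
time: 7.0
tool_pos: [0.538, 0.216, 0.1453]
tool_rot: [0.217, 0.673, 0.217, -0.673]
contact_force: [3.0, -0.1, 1.0]
gripper_width: 0.154
```

```bash
python3 st.py
```

```text
7.0 [0.538  0.216  0.1453] -54.26 [ 3.  -0.1  1. ] [ 0.06 -0.5  -0.01] 0.154 1.2 [-1.7 -0.6  1.4]
```

Height 145.3 mm at low force means the lugs have dropped into the slots. Now I push against the pad.

Call:
play_rows(
  plan=[
    [2, 0.5, -0.8, 0, 1],
    [4, 0.5, -0.8, 0, 1],
    [6, 0.5, -0.8, 0, 1],
    [8, 0.5, -0.8, 0, 1],
    [9, 0.5, -0.8, 0, 1],
    [9, 0.5, -0.8, 0, 1],
  ],
)

```text
time: 7.75
tool_pos: [0.5382, 0.2161, 0.1375]
tool_rot: [-0.217, -0.672, -0.217, 0.674]
contact_force: [-3.2, -0.6, 9.2]
gripper_width: 0.156
```

```bash
python3 st.py
```

```text
7.75 [0.5382 0.2161 0.1375] -54.25 [-3.2 -0.6  9.2] [-0.15  0.56 -0.  ] 0.156 1.2 [-9.5 -0.7  1.6]
```

Call:
play_rows(
  plan=[
    [1.5, -0.2, 0.3, 0, 1],
    [1.5, -0.2, 0.3, 0.1, 1],
    [1.5, -0.2, 0.3, 0.2, 1],
    [1.5, -0.2, 0.3, 0.3, 1],
    [1.5, -0.2, 0.3, 0.4, 1],
    [1.5, -0.2, 0.3, 0.4, 1],
  ],
)

```text
time: 8.5
tool_pos: [0.5391, 0.2164, 0.1369]
tool_rot: [0.079, 0.703, 0.079, -0.702]
contact_force: [-0.4, -0.3, 9.1]
gripper_width: 0.155
```

```bash
python3 st.py
```

```text
8.5 [0.5391 0.2164 0.1369] -77.21 [-0.4 -0.3  9.1] [-0.    0.13 -0.12] 0.155 1.6 [-10.1   0.1   2.7]
```

Call:
play_rows(
  plan=[
    [0.5, 0, 0, 0.1, 1],
    [0.5, 0, 0, 0.2, 1],
    [0.5, 0, 0, 0.3, 1],
    [0.5, 0, 0, 0.4, 1],
    [0.5, 0, 0, 0.5, 1],
    [0.5, 0, 0, 0.55, 1],
    [0.5, 0, 0, 0.6, 1],
    [0.5, 0, 0, 0.6, 1],
  ],
)

```text
time: 9.5
tool_pos: [0.5393, 0.2164, 0.1366]
tool_rot: [-0.133, 0.695, -0.132, -0.694]
contact_force: [-0.6, -0.4, 9.7]
gripper_width: 0.155
```

```bash
python3 st.py
```

```text
9.5 [0.5393 0.2164 0.1366] -111.56 [-0.6 -0.4  9.7] [-0.03  0.02 -0.  ] 0.155 2.2 [-10.4   1.7   2.4]
```

Call:
play_rows(
  plan=[
    [0, 0, 0, 0.03, 1],
    [0, 0, 0, 0.06, 1],
    [0, 0, 0, 0.09, 1],
    [0, 0, 0, 0.12, 1],
    [0, 0, 0, 0.14, 1],
    [0, 0, 0, 0.14, 1],
  ],
)

```text
time: 10.25
tool_pos: [0.5393, 0.2164, 0.1366]
tool_rot: [-0.181, 0.684, -0.18, -0.683]
contact_force: [0.2, 0.3, 10.3]
gripper_width: 0.155
```

```bash
python3 st.py
```

```text
10.25 [0.5393 0.2164 0.1366] -119.57 [ 0.2  0.3 10.3] [-0.08  0.06  0.05] 0.155 2.34 [-10.4   2.    2.1]
```

Turned 65.3° with no stop felt yet. I'll take small steps to feel for it.

Call:
play_rows(
  plan=[
    [0, 0, 0, 0.015, 1],
    [0, 0, 0, 0.03, 1],
    [0, 0, 0, 0.04, 1],
    [0, 0, 0, 0.05, 1],
    [0, 0, 0, 0.05, 1],
  ],
)

```text
time: 10.88
tool_pos: [0.5393, 0.2163, 0.1366]
tool_rot: [-0.198, 0.68, -0.197, -0.678]
contact_force: [-0.2, -0.3, 10.5]
gripper_width: 0.161
```

```bash
python3 st.py
```

```text
10.875 [0.5393 0.2163 0.1366] -122.41 [-0.2 -0.3 10.5] [-0.05  0.08  0.21] 0.161 2.39 [-10.4   2.    2. ]
```

Torque has risen to 0.21 N·m at 68.2° and the jaws opened slightly, so this is the stop. I'll ease back a touch and let the lid rise into the pocket.

Call:
play_rows(
  plan=[
    [0, 0, 0, -0.02, 1],
    [-1, 0, 0, -0.03, 1],
    [-2, 0, 0, -0.03, 1],
    [-3, 0, 0, -0.03, 1],
    [-4, 0, 0, -0.03, 1],
    [-4, 0, 0, -0.03, 1],
  ],
)

```text
time: 11.62
tool_pos: [0.5392, 0.2163, 0.14]
tool_rot: [-0.188, 0.682, -0.187, -0.681]
contact_force: [2.2, -0.7, 7.2]
gripper_width: 0.157
```

```bash
python3 st.py
```

```text
11.625 [0.5392 0.2163 0.14  ] -120.73 [ 2.2 -0.7  7.2] [-0.09 -0.17 -0.07] 0.157 2.36 [-7.   1.9  2. ]
```

Call:
play_rows(
  plan=[
    [-0.7, 0, 0, 0, 1],
    [-1.4, 0, 0, 0, 1],
    [-2, 0, 0, 0, 1],
    [-2.5, 0, 0, 0, 1],
    [-2.5, 0, 0, 0, 1],
  ],
)

```text
time: 12.25
tool_pos: [0.5391, 0.2163, 0.1409]
tool_rot: [-0.188, 0.682, -0.187, -0.681]
contact_force: [5.2, 1.9, 2.3]
gripper_width: 0.157
```

```bash
python3 st.py
```

```text
12.25 [0.5391 0.2163 0.1409] -120.73 [5.2 1.9 2.3] [ 0.29 -0.96 -0.01] 0.157 2.36 [-6.1  1.8  2. ]
```

The lid stopped rising at 140.9 mm, against 140.8 mm predicted for locked, and the lip is now carrying the spring load. I'll release it and retreat straight up.

Call:
play_rows(
  plan=[
    [0.5, 0, 0, 0, 1],
    [0.5, 0, 0, 0, 0.4],
    [0.5, 0, 0, 0, -0.3],
    [0.5, 0, 0, 0, -0.3],
    [-4, 0, 0, 0, -0.3],
    [-20, 0, 0, 0, -0.3],
    [-60, 0, 0, 0, -0.3],
    [-100, 0, 0, 0, -0.3],
  ],
)

```text
time: 13.25
tool_pos: [0.5385, 0.2161, 0.2431]
tool_rot: [-0.187, 0.682, -0.187, -0.682]
contact_force: [0.9, 0.7, 0.4]
gripper_width: 0.649
```

Call:
play_rows(
  plan=[
    [0, 50, 0, 0, -0.3],
    [0, 100, 0, 0, -0.3],
    [0, 150, 0, 0, -0.3],
    [0, 200, 0, 0, -0.3],
    [0, 200, 0, 0, -0.3],
    [0, 200, 0, 0, -0.3],
  ],
)

```text
time: 14.0
tool_pos: [0.4368, 0.0443, 0.2421]
tool_rot: [-0.188, 0.683, -0.187, -0.681]
contact_force: [-0.7, -0.3, 0.8]
gripper_width: 0.651
```

```bash
python3 st.py
python3 - <<'E'
from h import *; from plant import manip
f=manip.grab_frame("top"); g=manip.grab_frame("scene")
for n,F in(("top",f),("scene",g)):
    P=cloud(F); m=plate(P,(.538,.216),.168,.2,.05); Q=P[m]; print(n,m.sum(), len(Q) and (np.percentile(Q[:,2],[5,50,95]).round(4),pca(Q[:,:2]),Q.mean(0).round(4)))
a=cv2.resize(f["img"][250:380,140:270,::-1],(400,400),interpolation=2); b=cv2.resize(g["img"][110:230,270:390,::-1],(400,400),interpolation=2)
cv2.imwrite("pics/c3.png",np.hstack([a,b])); cv2.imwrite("pics/t3.png",f["img"][:,:,::-1])
E
```

```text
14.0 [0.4368 0.0443 0.2421] -120.75 [-0.7 -0.3  0.8] [-0.   -0.02  0.04] 0.651 2.04 [  95.3 -198.2    2.1]
top 331 (array([0.1722, 0.1778, 0.1801]), np.float64(149.2372068011103), array([0.5374, 0.2161, 0.1775]))
scene 135 (array([0.1689, 0.1763, 0.179 ]), np.float64(151.44899910123112), array([0.5444, 0.2112, 0.1752]))
```

View pics/c3.png

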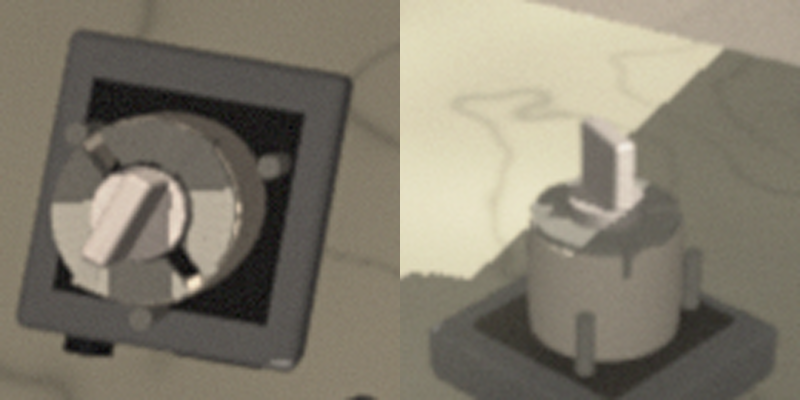

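The lid sits in the mouth. The plate top is at about 178 mm (178.5 expected locked), and the plate is turned about 67° clockwise from the slot line, which is still visible at crop (95,145)–(195,283). I'm handing in.

```bash
python3 -c "
from plant import manip
print(manip.job_done())"
```

```text
the job is handed in; nothing more can be done
None
```

The lid is on the jar and locked, and I handed the job in at about 14 s of the 72 s allowed. I picked up the grey lid, lowered its lugs into the slots at low force, pushed the pad down about 9 mm and twisted clockwise. I felt the stop at about 68° (0.2 N·m), eased back about 2° and let the lid rise into the pocket.

**Checks on the lock:**
- **Height in hand:** a gentle upward pull stopped at TCP height 140.9 mm, against 140.8 mm predicted for locked.
- **After release:** the top camera put the plate top at about 178 mm (178.5 mm expected) and the plate about 67° from the slots, inside the 57–68° pocket. The gripper was clear and the wrist force was near zero.

**Disagreements and gaps:**
- **Scene camera:** it put points on the lid's plate 5–9 mm nearer itself than the top camera did, because its view includes the plate's side faces. I relied on the top camera, which matched the gripped lid to within 1 mm.
- **Jar centre:** the lid settled 1–2 mm further out in x than my first estimate of the jar's centre, so I corrected by feel.
- **Other objects:** I did not re-measure the cup, bowl, glaze jar or green look-alike afterwards. The carry passed well above them.

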